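# Free the sample cabinet's door with the latch key

## Task

The small cabinet's door is stuck a crack open on its safety latch. Take the key from its block, push its rod down through the gap above the latch until the sprung hook gives way, and while it is held down draw the door out with the rod and swing it wide open (60 degrees or more); then stand the key back in its block, fully home, and let go. Feel for the hook and do not force it, touch the cabinet with nothing but the key, and do not disturb the bottles and jars.

Things in the scene. Friction and masses are not known exactly. Their poses are not given: they have to be found in the camera images.
- cabinet: Grey box cabinet fixed on the worktop, 160 deep (x) x 220 wide (y) x 190 mm high, open at the front. Origin at the centre of its underside on the worktop; its x axis points from the front into the cabinet, y to its left, z up. The shell's front edge lies at its x = -80 mm, its flat top at z = 190 mm. Two small screw heads on the top, 30 mm behind the front edge, lie 16 mm either side of the latch.
- door (a joint): Angle of the cabinet's door (white frame 14 mm thick, clear pane, 212 mm wide, top level with the cabinet's top) on an upright hinge at its right-hand (-y) end; 0 = shut, grows to 1.8 rad as it opens towards the robot. Starts at 0.08 to 0.105; the latch stops it at about 0.12. The hinge has light friction (0.15 N m): the door stays where it is left.
- hinge_mark (a point): Point fixed to the cabinet on the door's hinge axis, at the height of the cabinet's top: cabinet x = -90, y = -105, z = 190 mm. The door's inner face lies 7 mm from this axis, on the cabinet's side; shut, it is 3 mm in front of the shell's front edge.
- door_mark (a point): Point on the door that moves with it: on its inner face (axes at door 0 like the cabinet's), at the top edge, 160 mm from the hinge, straight above the latch.
- gap_mark (a point): Point on the front edge of the cabinet's flat top, beside the latch: cabinet x = -80, y = +55, z = 190 mm. From here to the door's inner face the gap is 16 to 20 mm wide at the start. Down in it lies the hook's level, flat press pad, white, 26 mm wide along y, reaching 1 to 16 mm from the door's inner face. It moves with the door.
- latch_mark (a point): Point fixed to the cabinet, 34 mm straight below gap_mark: only the rough place of the press pad. The pad is screwed to the hook at an unmeasured height: its top lies 22 to 46 mm below the cabinet's top. The hook's upturned tooth stands behind a steel catch plate under the cabinet's top. Keep the hook down until the door is past 0.2 rad; it springs up when let go.
- spring_mark (a point): Point fixed to the cabinet, 80 mm straight below gap_mark, roughly at the hook's spring housing on the door's inner face (nothing to touch). The hook goes straight down on its spring: it starts to yield at about 6 N, the tooth clears the catch after 6 mm (about 9 N), and a hard stop comes after 10 mm (about 11 N). Over 18 N would damage it.
- key: Upright key, 124 mm tall, 80 g. Origin at the lower end of its round steel rod, z axis up along the rod. Rod 8 mm in diameter and 72 mm long; above it a round steel collar 28 mm in diameter, z = 72 to 78 mm; above that a black grip 32 (x) x 16 (y) x 46 mm, z = 78 to 124 mm, to be pinched across its 16 mm (along the key's y). At the start it stands in its block with the collar on the block's top.
- key_block: White block fixed on the worktop, 70 x 70 x 82 mm high, origin at the centre of its underside, z up. In the middle of its top is an upright hole 14 mm in diameter and 78 mm deep, in which the key's rod stands. With the key fully home the collar rests on the top, the rod's end being 10 mm above the worktop.
- key_block_hole0 (a point): Centre of the hole's mouth in the key block's top, 82 mm above the worktop.
- inner_bottle_a: Small white bottle with green cap, 42 mm in diameter, 80 mm tall, standing inside the cabinet; origin at the centre of its base. To be left alone.
- inner_bottle_b: Small white bottle with blue cap, 42 mm in diameter, 80 mm tall, standing inside the cabinet; origin at the centre of its base. To be left alone.
- jar: Sample jar with red lid, 56 mm in diameter, 60 mm tall, standing left of the cabinet; origin at the centre of its base. To be left alone.
- tub: White screw tub, 52 mm in diameter, 50 mm tall, standing right of the cabinet's front; origin at the centre of its base. To be left alone.
- amber_bottle: Small brown bottle with black cap, 48 mm in diameter, 103 mm tall, standing right of the cabinet's front; origin at the centre of its base. To be left alone.
There are look-alikes about, which are no part of the job. Leave any purple look-alike of the key_block alone.

How it is judged:
By the outcome, as a careful person would: the job done as asked, in the order asked, and still so for the second after the job is handed in, with the robot touching nothing.
It also fails if it takes over 59 s, if anything falls off the work surface, if the arm or the gripper's body presses on something with over 40 N, if the wrist force passes 120 N, or if a joint passes its speed limit or range.

## Robot

A 6-joint arm with a two-finger parallel gripper is mounted at the origin on a cart in front of the work surface, level with it; the furniture and walls round the work are solid. World frame = base frame: x ahead of the robot, y to its left, z up, the work surface at z = 0. Lengths are in mm, angles in degrees, forces in N, time in s.
With the tool pointing down it reaches from about 350 to 975 mm from the base axis. Payload 7.1 kg.
Tool frame: the origin (TCP) lies between the finger pads; the fingertips stand 14 mm ahead of it and the grasp point (between the pads) lies 5 mm behind it (finger_overhang is the distance from the TCP to the fingertips, in mm); z points along the fingers, y is the line along which they close (so a half turn about z gives the same grasp; the last joint's range is limited). The gripper opens to 88 mm and grips with 3 to 60 N. Pads are 20 mm wide; open, the fingers measure 115 mm over their backs; the gripper's body (75 mm by 178 mm) begins 61 mm behind the grasp point.
Start: joints at [-77.922, 24.242, 93.386, -0, 62.372, -1.089], TCP at [142.384, -608.549, 236.675] pointing down, gripper open.
Joint ranges: [-172.04, 172.04], [-51.8, 120.97], [4.93, 147.93], [-75.15, 255.16], [6.16, 154.13], [-145.62, 145.62]. Speed limits (degrees/s): [136.94, 136.94, 172.46, 180, 180, 180].

## Interface

Orientations are given as a 3x3 rotation matrix whose columns are the frame's x, y, z axes.
In Python, from station import get_obs, snapshot, sign_off, finger_overhang gives the robot as it stands.
- The arm moves only by the tool servo_tool, never from a script. Its argument "deltas" is a list of rows, each an object with "delta_pos": the shift along the tool's x, y, z in cm, a list of three; "turn": the turn, a rotation vector about the tool's x, y, z in rad, a list of three; "grip": the closure, from -1 (fully open) to 1 (shut). A call has 1 to 10 rows; each row shifts and turns the commanded pose from where the row before left it, along the tool's axes as they then stand; what a row does not reach is not made up. A row lasts 1/8 s, in which the tool goes at most 62.5 mm and 10.7 degrees, less where a joint would pass 70% of its speed; a pose out of reach is approached as far as the arm can. A call is refused whole if a number of a shift passes 6.25 or a number of a turn 0.188, either way. A call with a gripper value outside its range is refused whole. The fingers move at their own pace and stop on an object; "grip_force" is the grip in N (left out, the last holds). Time passes only in rows, so rows that do not move let the fingers close. It gives the time, the measured TCP pose, the force, the opening and the grip force at its end, in the units of the state.
- get_obs(): the state, without advancing time (a new reading comes with each control period).
- snapshot(name): name is "scene" or "top"; returns a dict with "frame" (480x640x3 uint8, red, green, blue), "depth" (480x640 float32, mm along the optical axis (not along the pixel's ray), 0 where there is no reading), "mtx" (3x3 intrinsics, pixels), "origin" and "orientation" of the camera in the world. Camera axes: x right, y up, looking along -z (the intrinsics and any distortion apply to the point x, -y, -z); pixel columns grow to the right and rows downward; lengths in mm; the calibration is good to about 2 mm. A picture is of the moment at which its call begins.
- sign_off(): hands the job in; it is judged then, once.
The state is a dict: "t": time; "joint_positions": joint angles; "qd": joint speeds; "effort": joint torques, N m; "eef_pos": TCP position; "ee_rot": TCP orientation; "ft_force": force on the tool from outside, world axes, zero at the start; "wrist_torque": the same for the moment, N m; "opening": opening from 0.0 (shut) to 1.0 (fully open); "finger_force": force on a finger pad.
Only numpy, scipy, OpenCV 4.12 (cv2) and the standard library are available. Lean on these libraries where they do the work, as an engineer would, in place of code of your own. Each camera call takes 0.05 s, during which the arm holds its last target. There are 200 camera calls.

## Working session

There is one attempt and no reset: what is moved stays moved. The work goes in short steps, Python scripts to look and compute and a tool call to move; the robot and the scene stay as the last step left them, time stands still between calls to the robot, and variables do not carry over. Pictures are saved under pics/ and viewed, at most 10 in all, crops included, and the job is handed in when it is done.

Besides the shell and the picture viewer there is one more tool, called after "Emit:" as a command line: name --argument value ..., lists and objects as JSON in quotes. servo_tool: Moves the arm, as the interface text tells. Its arguments: {"type":"object","properties":{"deltas":{"type":"array"},"grip_force":{"type":"number"}},"required":["deltas"]}

```bash
ls; mkdir -p pics
cat > h.py <<'E'
import numpy as np, cv2, json
from station import get_obs, snapshot, sign_off, finger_overhang
def cloud(s):
    K=np.array(s["mtx"]);d=s["depth"];v,u=np.mgrid[:480,:640]
    P=np.stack([(u-K[0,2])/K[0,0]*d,-(v-K[1,2])/K[1,1]*d,-d],-1)
    W=P@np.array(s["orientation"]).T+np.array(s["origin"]); W[d<=0]=np.nan
    return W
E
python3 - <<'E'
from h import *
for n in("scene","top"):
    s=snapshot(n); cv2.imwrite(f"pics/{n}0.png",s["frame"][...,::-1]); np.savez(f"{n}0.npz",**s)
    print(n,{k:np.round(s[k],3).tolist() for k in s if k not in("frame","depth")})
o=get_obs();print({k:np.round(o[k],3).tolist() for k in o},finger_overhang)
E
```

```text
pics
scene {'mtx': [[528.085, 0.0, 321.497], [0.0, 528.085, 241.107], [0.0, 0.0, 1.0]], 'origin': [-101.73, 640.314, 776.332], 'orientation': [[-0.704, 0.378, -0.601], [-0.71, -0.379, 0.593], [-0.004, 0.845, 0.535]]}
top {'mtx': [[550.26, 0.0, 327.131], [0.0, 550.26, 227.376], [0.0, 0.0, 1.0]], 'origin': [354.341, -27.462, 1422.496], 'orientation': [[0.006, 0.984, -0.18], [-1.0, 0.01, 0.021], [0.022, 0.18, 0.983]]}
{'t': 0.1, 'joint_positions': [-77.922, 24.279, 93.425, 0.001, 62.37, -1.087], 'qd': [0.007, 0.058, -0.236, 0.053, -0.028, -0.021], 'effort': [0.0, -54.561, -27.433, 0.065, 0.019, -0.0], 'eef_pos': [142.301, -608.117, 236.003], 'ee_rot': [[0.974, 0.228, -0.0], [0.228, -0.974, 0.001], [0.0, -0.001, -1.0]], 'ft_force': [0.999, 0.156, 0.203], 'wrist_torque': [0.019, 0.001, 0.082], 'finger_force': 0.0, 'opening': 1.0} 14.0
```

View pics/scene0.png

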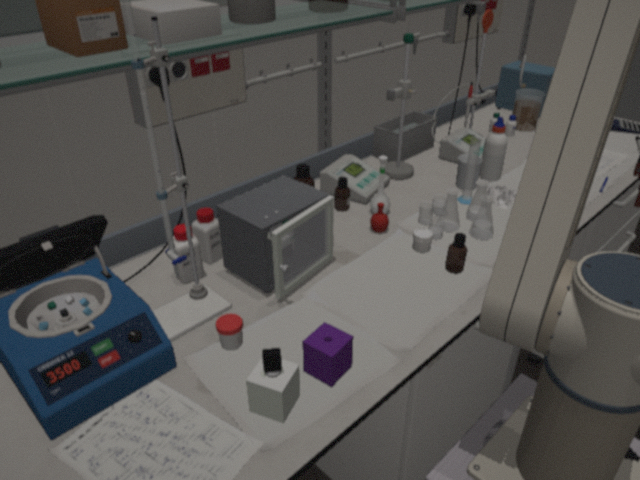

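View pics/top0.png

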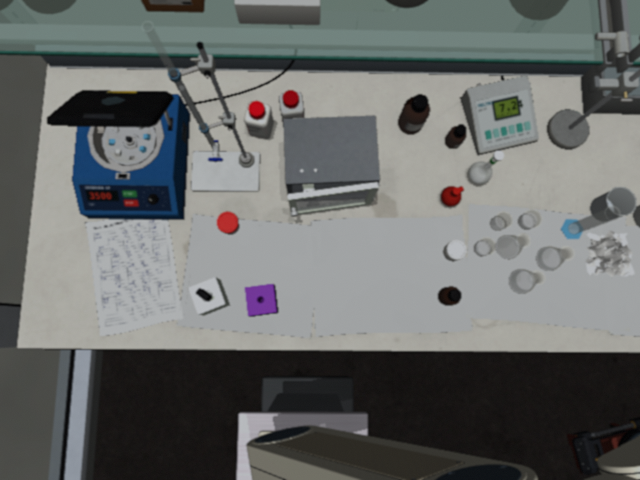

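The views show the cabinet (scene ~(275,235), top ~(330,155)). The white key block holding the key is at scene (273,385), top (208,296), beside the purple look-alike at top (261,299). The jar is at top (228,222). Next I'll measure poses from depth.

```bash
cat > m.py <<'E'
from h import *
S={n:dict(np.load(f"{n}0.npz")) for n in("scene","top")}
for n,s in S.items():
    W=cloud(s); z=W[...,2]
    def rep(name,m,rect=True):
        p=W[m][:,:2].astype(np.float32)
        if len(p)<5: print(n,name,len(p));return
        r=cv2.minAreaRect(p); b=cv2.boxPoints(r)
        print(n,name,len(p),"c",np.round(r[0],1),"sz",np.round(r[1],1),"ang",round(r[2],1),"med z",round(float(np.median(z[m])),1),"corners",np.round(b).tolist())
    g=np.zeros(z.shape,bool)
    x0,x1,y0,y1=dict(scene=(205,345,170,310),top=(275,390,105,220))[n]; g[y0:y1,x0:x1]=1
    fr=s["frame"].astype(int); br=fr.mean(-1)
    rep("cabtop",g&(abs(z-190)<5)); rep("cabtop dark",g&(abs(z-190)<5)&(br<110)); rep("door",g&(abs(z-190)<5)&(br>=110))
    g[:]=0
    x0,x1,y0,y1=dict(scene=(240,305,340,425),top=(180,235,270,320))[n]; g[y0:y1,x0:x1]=1
    rep("blocktop",g&(abs(z-82)<4)); rep("grip",g&(z>105)&(z<142)); rep("griptop",g&(abs(z-134)<4))
    m=g&(z>105)&(z<142); print("max z",np.nanmax(z[g]))
E
python3 m.py
python3 - <<'E'
from h import *
s=dict(np.load("top0.npz"));f=s["frame"][...,::-1]
a=cv2.resize(f[100:225,275:395],None,fx=4,fy=4,interpolation=cv2.INTER_CUBIC)
b=cv2.resize(f[265:325,175:290],None,fx=4,fy=4,interpolation=cv2.INTER_CUBIC)
c=np.zeros((a.shape[0]+0,a.shape[1]+0,3),np.uint8);c=a
p=np.zeros((500,800,3),np.uint8);p[:500,:480]=a;p[:240,480:800]=b[:,:320]
cv2.imwrite("pics/z.png",cv2.convertScaleAbs(p,alpha=1.6))
E
```

```text
scene cabtop 3458 c [750.6 -60.1] sz [198.5 222.9] ang 3.3 med z 189.4 corners [[645.0, 45.0], [658.0, -177.0], [856.0, -166.0], [843.0, 57.0]]
scene cabtop dark 3173 c [750.6 -60.1] sz [198.5 222.9] ang 3.3 med z 189.4 corners [[645.0, 45.0], [658.0, -177.0], [856.0, -166.0], [843.0, 57.0]]
scene door 285 c [668.7 -63. ] sz [ 19.5 212.9] ang 9.7 med z 189.2 corners [[641.0, 40.0], [677.0, -170.0], [696.0, -166.0], [660.0, 44.0]]
scene blocktop 909 c [444.1 208.4] sz [ 71.8 133.1] ang 23.0 med z 81.4 corners [[385.0, 256.0], [437.0, 133.0], [503.0, 161.0], [451.0, 284.0]]
scene grip 332 c [432.  236.4] sz [32.9 19.2] ang 51.5 med z 126.1 corners [[414.0, 229.0], [429.0, 217.0], [450.0, 243.0], [435.0, 255.0]]
scene griptop 134 c [432.2 236.4] sz [30.9 19. ] ang 50.3 med z 133.0 corners [[415.0, 231.0], [430.0, 218.0], [449.0, 242.0], [435.0, 254.0]]
max z 136.01167622176501
top cabtop 6268 c [749.6 -62.4] sz [197.3 219.9] ang 3.2 med z 189.1 corners [[645.0, 42.0], [657.0, -178.0], [854.0, -167.0], [842.0, 53.0]]
top cabtop dark 5617 c [748.9 -61.5] sz [196.2 217.6] ang 2.9 med z 189.1 corners [[645.0, 42.0], [657.0, -175.0], [852.0, -165.0], [841.0, 52.0]]
top door 651 c [752.  -64.5] sz [195.1 221. ] ang 5.2 med z 189.1 corners [[645.0, 37.0], [665.0, -183.0], [859.0, -166.0], [839.0, 54.0]]
top blocktop 594 c [430.4 234.1] sz [70.5 71. ] ang 22.0 med z 81.5 corners [[384.0, 254.0], [411.0, 188.0], [476.0, 214.0], [450.0, 280.0]]
top grip 116 c [430.  233.4] sz [31.6 15.9] ang 52.7 med z 132.2 corners [[414.0, 226.0], [427.0, 216.0], [446.0, 241.0], [433.0, 251.0]]
top griptop 85 c [429.9 233.6] sz [31.2 15.9] ang 54.2 med z 133.0 corners [[414.0, 226.0], [427.0, 216.0], [445.0, 242.0], [433.0, 251.0]]
max z 138.27392022218555
```

View pics/z.png

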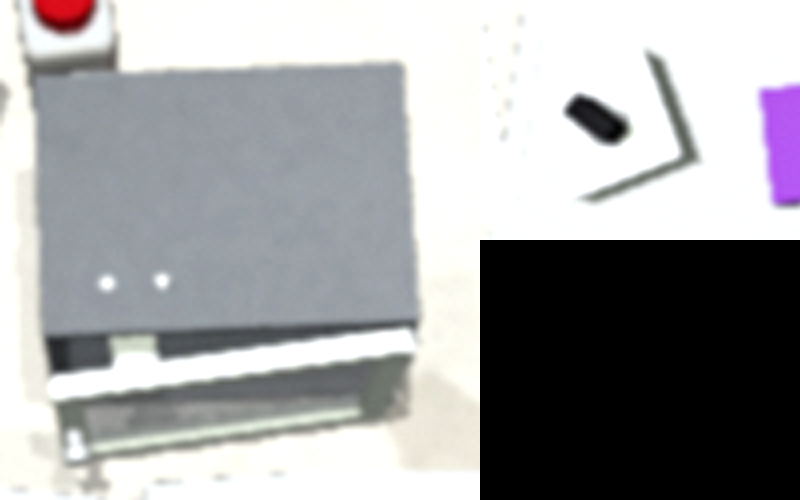

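Zoom: screws at top-image pixels (301.6,170.6) and (315.3,170.1), the white pad in the gap at (308.4,187.4), the door's white top edge just below. Next, fit the cabinet, door and pad.

```bash
cat > m2.py <<'E'
from h import *
np.set_printoptions(suppress=True,precision=1)
def ray(s,u,v,z):
    K=s["mtx"]; d=np.array([(u-K[0,2])/K[0,0],-(v-K[1,2])/K[1,1],-1]); d=s["orientation"]@d
    return s["origin"]+d*(z-s["origin"][2])/d[2]
S={n:dict(np.load(f"{n}0.npz")) for n in("scene","top")}
t=S["top"]; s1=ray(t,301.6,170.6,191); s2=ray(t,315.3,170.1,191)
print("screws",s1,s2,"mid",(s1+s2)/2)
for n,s in S.items():
    W=cloud(s);z=W[...,2];br=s["frame"].mean(-1)
    x0,x1,y0,y1=dict(scene=(205,345,170,310),top=(275,390,105,220))[n]; g=np.zeros(z.shape,bool);g[y0:y1,x0:x1]=1
    m=g&(abs(z-190)<5)
    p=W[m]; 
    # shell = largest connected comp in image
    nl,lab,st,ce=cv2.connectedComponentsWithStats(m.astype(np.uint8),connectivity=4)
    for i in np.argsort(-st[1:,4])[:2]+1:
        q=W[lab==i][:,:2].astype(np.float32); r=cv2.minAreaRect(q)
        print(n,"comp",len(q),np.round(r[0],1),np.round(r[1],1),r[2],cv2.boxPoints(r).round(1).tolist())
        y=q[:,1];bins=np.arange(-160,40,10);lo=[];hi=[];yy=[]
        for b in bins:
            k=q[(y>=b)&(y<b+10),0]
            if len(k)>2: lo.append(k.min());hi.append(k.max());yy.append(b+5)
        if len(yy)>3: print("  front x=a*y+b",np.polyfit(yy,lo,1).round(4),"back",np.polyfit(yy,hi,1).round(4))
t=S["top"];W=cloud(t)
print("pad area");print(W[182:198,303:316,2].round(0)); print(t["frame"].mean(-1)[182:198,303:316].round(0))
print(W[185:192,305:312].reshape(-1,3)[::6])
for n,c in dict(jar=(228,222),tub=(456,250),amber=(450,296),mug=(290,100)).items(): print(n,W[c[1],c[0]])
E
python3 m2.py
```

```text
screws [713.3   6.8 191. ] [714.9 -24.9 191. ] mid [714.1  -9.1 191. ]
scene comp 3458 [750.6 -60.1] [198.5 222.9] 3.3372349739074707 [[645.0, 45.400001525878906], [658.0, -177.10000610351562], [856.0999755859375, -165.5], [843.2000122070312, 56.900001525878906]]
  front x=a*y+b [ -0.2 650.8] back [ -0.1 845.4]
top comp 5743 [767.5 -61.4] [161.6 219.6] 3.0156421661376953 [[681.0999755859375, 44.0], [692.5999755859375, -175.3000030517578], [854.0, -166.8000030517578], [842.4000244140625, 52.5]]
  front x=a*y+b [ -0.1 684.2] back [ -0.1 843.6]
top comp 525 [667.2 -66.9] [ 15.9 211.3] 8.613871574401855 [[643.5, 36.400001525878906], [675.2000122070312, -172.5], [690.9000244140625, -170.10000610351562], [659.2000122070312, 38.79999923706055]]
  front x=a*y+b [ -0.2 649.8] back [ -0.2 663.9]
pad area
[[188. 191. 187. 189. 189. 183. 192. 188. 188. 192. 189. 186. 187.]
 [188. 189. 189. 187. 187. 189. 190. 179. 186. 183. 181. 182. 186.]
 [141. 139. 142. 135. 139. 137. 136. 137. 139. 140. 134.  24.  29.]
 [141. 140. 136. 138. 141. 142. 140. 139. 138. 140. 138.  15.  19.]
 [144. 138. 142. 140. 
[... 1477 characters left out ...]
166. 183. 183. 179. 179. 183. 185. 185. 187. 185. 187. 187. 187.]
 [183. 186. 187. 186. 187. 186. 186. 186. 187. 187. 188. 186. 187.]
 [187. 187. 187. 188. 187. 186. 186. 187. 188. 186. 186. 185. 185.]
 [188. 187. 187. 186. 184. 184. 183. 184. 185. 180. 173. 168. 165.]
 [180. 183. 178. 173. 166. 160. 157. 160. 159. 150. 133. 119. 111.]
 [152. 155. 147. 131. 117. 105. 101. 104. 103.  96.  83.  74.  66.]]
[[693.5  -0.4 136.1]
 [693.2 -14.9 138. ]
 [690.5 -12.5 138.7]
 [688.2 -10.1 137.8]
 [686.6  -7.7 134.4]
 [680.7  -5.5 147.6]
 [677.8  -3.2 149.2]
 [676.   -0.8 146.6]
 [665.  -15.5 190.6]]
jar [615.5 193.3  59.5]
tub [ 551.7 -383.6   46.6]
amber [ 432.9 -353.3   91.6]
mug [909.5  39.6 138. ]
```

Emit:
servo_tool --deltas '[{"delta_pos":[0,0,-1],"turn":[0,0,-0.14],"grip":-1},{"delta_pos":[0,0,-1],"turn":[0,0,-0.14],"grip":-1},{"delta_pos":[0,0,-1],"turn":[0,0,-0.14],"grip":-1},{"delta_pos":[0,0,-1],"turn":[0,0,-0.14],"grip":-1},{"delta_pos":[0,0,-1],"turn":[0,0,-0.135],"grip":-1}]' --grip_force 45

```text
t: 0.72
eef_pos: [142.3, -608.3, 286.5]
ee_rot: [[0.598, 0.801, -0.0], [0.801, -0.598, 0.001], [0.001, -0.001, -1.0]]
ft_force: [-1.1, -0.5, -0.5]
opening: 1.001
finger_force: 0.0
```

```bash
cat >> h.py <<'E'
def go(*wps,step=58):
    """rows (cm, tool frame) from the measured pose through world TCP waypoints, orientation kept"""
    o=get_obs(); R=np.array(o["ee_rot"]); p=np.array(o["eef_pos"])
    print("t",o["t"],"pos",p.round(1),"yaw",np.degrees(np.arctan2(R[1,0],R[0,0])).round(2),"tilt",R[:2,2].round(4),"F",np.round(o["ft_force"],1),"q",np.round(o["joint_positions"],0),"open",round(o["opening"]*88,1))
    for w in wps:
        d=R.T@(np.array(w,float)-p)/10; n=int(np.ceil(np.abs(d).max()*10/step)); print(n,"rows of",(d/n).round(3).tolist()); p=np.array(w,float)
E
python3 -c "
from h import *
go([470,-200,280],[430.5,234.5,230],[430.5,234.5,110])"
```

```text
t 0.725 pos [ 142.3 -608.3  286.5] yaw 53.25 tilt [-0.0002  0.0009] F [-1.1 -0.5 -0.5] q [-78.  21.  91.   0.  68. -41.] open 88.1
10 rows of [5.232, 0.182, 0.068]
6 rows of [5.408, -4.86, 0.84]
3 rows of [-0.002, 0.003, 4.0]
```

Emit:
servo_tool --deltas '[{"delta_pos":[5.23,0.18,0.07],"turn":[0,0,0],"grip":-1},{"delta_pos":[5.23,0.18,0.07],"turn":[0,0,0],"grip":-1},{"delta_pos":[5.23,0.18,0.07],"turn":[0,0,0],"grip":-1},{"delta_pos":[5.23,0.18,0.07],"turn":[0,0,0],"grip":-1},{"delta_pos":[5.23,0.18,0.07],"turn":[0,0,0],"grip":-1},{"delta_pos":[5.23,0.18,0.07],"turn":[0,0,0],"grip":-1},{"delta_pos":[5.23,0.18,0.07],"turn":[0,0,0],"grip":-1},{"delta_pos":[5.23,0.18,0.07],"turn":[0,0,0],"grip":-1},{"delta_pos":[5.23,0.18,0.07],"turn":[0,0,0],"grip":-1},{"delta_pos":[5.23,0.18,0.07],"turn":[0,0,0],"grip":-1}]'

```text
t: 1.98
eef_pos: [472.3, -200.2, 279.5]
ee_rot: [[0.602, 0.799, -0.0], [0.799, -0.602, 0.0], [-0.0, -0.0, -1.0]]
ft_force: [-0.1, -0.2, -0.2]
opening: 1.0
finger_force: 0.0
```

Emit:
servo_tool --deltas '[{"delta_pos":[4.06,-3.65,0.6],"turn":[0,0,0],"grip":-1},{"delta_pos":[4.06,-3.65,0.6],"turn":[0,0,0],"grip":-1},{"delta_pos":[4.06,-3.65,0.6],"turn":[0,0,0],"grip":-1},{"delta_pos":[4.06,-3.65,0.6],"turn":[0,0,0],"grip":-1},{"delta_pos":[4.06,-3.65,0.6],"turn":[0,0,0],"grip":-1},{"delta_pos":[4.06,-3.65,0.6],"turn":[0,0,0],"grip":-1},{"delta_pos":[4.06,-3.65,0.6],"turn":[0,0,0],"grip":-1},{"delta_pos":[4.06,-3.65,0.6],"turn":[0,0,0],"grip":-1},{"delta_pos":[0,0,0],"turn":[0,0,0],"grip":-1}]'

```text
t: 3.1
eef_pos: [433.1, 236.2, 231.0]
ee_rot: [[0.598, 0.801, -0.001], [0.801, -0.598, -0.0], [-0.0, -0.001, -1.0]]
ft_force: [-0.1, 0.2, -0.3]
opening: 1.002
finger_force: 0.0
```

```bash
python3 -c "
from h import *
go([430.5,234.5,110])
s=snapshot('scene');cv2.imwrite('pics/s1.png',cv2.convertScaleAbs(cv2.resize(s['frame'][280:440,180:380,::-1],None,fx=3.5,fy=3.5),alpha=1.5))"
```

```text
t 3.1 pos [433.1 236.2 231. ] yaw 53.25 tilt [-0.0008 -0.    ] F [-0.1  0.2 -0.3] q [ 27.  14. 110.   0.  56.  64.] open 88.2
3 rows of [-0.096, -0.034, 4.035]
```

View pics/s1.png

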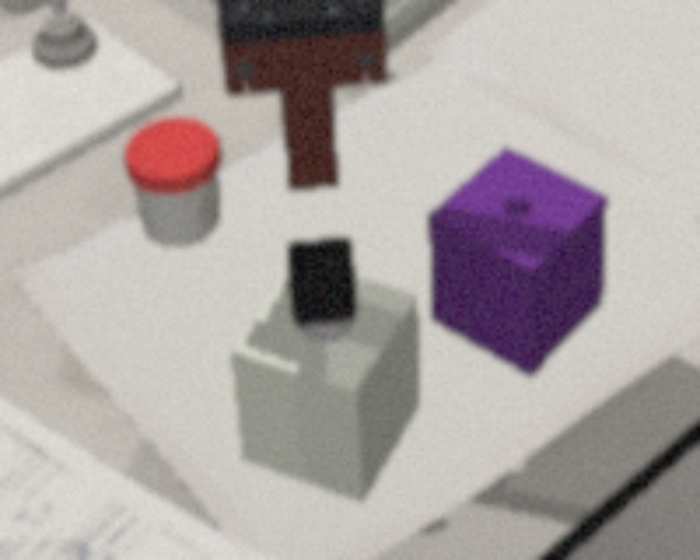

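The near finger (x≈312) hangs above the key grip (x≈322), aligned to within about 3 mm. Descending and grasping.

Emit:
servo_tool --deltas '[{"delta_pos":[-0.1,-0.03,4],"turn":[0,0,0],"grip":-1},{"delta_pos":[-0.1,-0.03,4],"turn":[0,0,0],"grip":-1},{"delta_pos":[-0.1,-0.03,4.05],"turn":[0,0,0],"grip":-1},{"delta_pos":[0,0,0],"turn":[0,0,0],"grip":1},{"delta_pos":[0,0,0],"turn":[0,0,0],"grip":1},{"delta_pos":[0,0,0],"turn":[0,0,0],"grip":1},{"delta_pos":[0,0,0],"turn":[0,0,0],"grip":1},{"delta_pos":[0,0,0],"turn":[0,0,0],"grip":1},{"delta_pos":[0,0,0],"turn":[0,0,0],"grip":1}]'

```text
t: 4.28
eef_pos: [431.5, 231.6, 111.5]
ee_rot: [[0.602, 0.799, 0.0], [0.799, -0.602, 0.0], [0.0, 0.0, -1.0]]
ft_force: [-0.9, -1.0, -0.1]
opening: 0.355
finger_force: 0.0
```

```bash
python3 -c "
from h import *
go([430.5,234.5,320],[674.5,-10.5,320])"
```

```text
t 4.275 pos [431.5 231.6 111.5] yaw 53.0 tilt [0.0004 0.0002] F [-0.9 -1.  -0.1] q [ 27.  24. 115.  -0.  41.  64.] open 31.3
4 rows of [0.044, -0.063, -5.213]
6 rows of [-0.813, 5.705, 0.001]
```

Emit:
servo_tool --deltas '[{"delta_pos":[0.1,-0.2,0.1],"turn":[0,0,0],"grip":1},{"delta_pos":[0,0,0],"turn":[0,0,0],"grip":1},{"delta_pos":[0,0,0],"turn":[0,0,0],"grip":1},{"delta_pos":[0,0,0],"turn":[0,0,0],"grip":1},{"delta_pos":[0,0,0],"turn":[0,0,0],"grip":1}]'

```text
t: 4.9
eef_pos: [430.4, 233.5, 110.1]
ee_rot: [[0.602, 0.798, -0.0], [0.798, -0.602, -0.0], [-0.0, -0.0, -1.0]]
ft_force: [1.0, 0.2, -1.1]
opening: 0.182
finger_force: 45.0
```

```bash
python3 -c "
from h import *
go([430.5,234.5,320],[674.5,-10.5,320])"
```

```text
t 4.9 pos [430.4 233.5 110.1] yaw 52.98 tilt [-0.0002 -0.    ] F [ 1.   0.2 -1.1] q [ 27.  25. 115.   0.  41.  64.] open 16.0
4 rows of [0.021, -0.014, -5.247]
6 rows of [-0.812, 5.705, -0.001]
```

Emit:
servo_tool --deltas '[{"delta_pos":[0,0,-3],"turn":[0,0,0],"grip":1},{"delta_pos":[0,0,-4.5],"turn":[0,0,0],"grip":1},{"delta_pos":[0,0,-4.5],"turn":[0,0,0],"grip":1},{"delta_pos":[0,0,-2.25],"turn":[0,0,-0.16],"grip":1},{"delta_pos":[0,0,-2.25],"turn":[0,0,-0.16],"grip":1},{"delta_pos":[0,0,-1.5],"turn":[0,0,-0.16],"grip":1},{"delta_pos":[0,0,-1.5],"turn":[0,0,-0.16],"grip":1},{"delta_pos":[0,0,-1.5],"turn":[0,0,-0.156],"grip":1},{"delta_pos":[0,0,0],"turn":[0,0,0],"grip":1}]'

```text
t: 6.02
eef_pos: [430.9, 233.7, 321.0]
ee_rot: [[-0.148, 0.989, 0.002], [0.989, 0.148, 0.001], [0.001, 0.002, -1.0]]
ft_force: [0.3, -0.2, -1.2]
opening: 0.182
finger_force: 45.0
```

```bash
python3 -c "
from h import *
go([674,-10.5,320],step=50)
s=snapshot('scene');np.savez('s2.npz',**s);cv2.imwrite('pics/s2.png',cv2.convertScaleAbs(cv2.resize(s['frame'][220:420,200:370,::-1],None,fx=3,fy=3),alpha=1.5))"
```

```text
t 6.025 pos [430.9 233.7 321. ] yaw 98.51 tilt [0.0019 0.001 ] F [ 0.3 -0.2 -1.2] q [ 27.   7. 105.  -0.  68.  19.] open 16.0
6 rows of [-4.625, 3.405, 0.021]
```

View pics/s2.png

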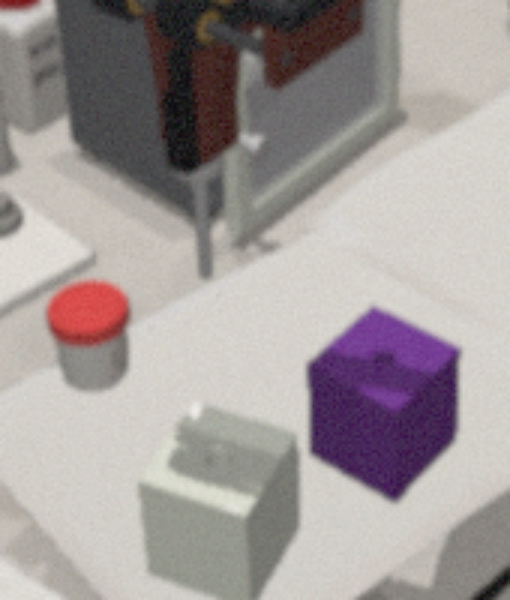

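Key is held with the rod hanging upright (tip at crop (205,275) = frame (268,312)), the block's hole shows at frame (272,372).

```bash
python3 -c "
from h import *
s=dict(np.load('s2.npz'))
def ray(u,v,z):
    K=s['mtx']; d=np.array([(u-K[0,2])/K[0,0],-(v-K[1,2])/K[1,1],-1]); d=s['orientation']@d
    return s['origin']+d*(z-s['origin'][2])/d[2]
print(ray(268.3,311.7,221),ray(267.3,277,221+70),ray(271.7,371.7,82))"
```

```text
[431.09657896 236.60985928 221.        ] [429.01546363 235.13867168 291.        ] [434.16738924 236.61473702  82.        ]
```

Emit:
servo_tool --deltas '[{"delta_pos":[-4.6,3.4,0],"turn":[0,0,0],"grip":1},{"delta_pos":[-4.6,3.4,0],"turn":[0,0,0],"grip":1},{"delta_pos":[-4.6,3.4,0],"turn":[0,0,0],"grip":1},{"delta_pos":[-4.6,3.4,0],"turn":[0,0,0],"grip":1},{"delta_pos":[-4.6,3.4,0],"turn":[0,0,0],"grip":1},{"delta_pos":[-4.6,3.4,0],"turn":[0,0,0],"grip":1},{"delta_pos":[0,0,0],"turn":[0,0,0],"grip":1},{"delta_pos":[0,0,0],"turn":[0,0,0],"grip":1}]'

```text
t: 7.08
eef_pos: [672.5, -8.7, 318.7]
ee_rot: [[-0.147, 0.989, -0.003], [0.989, 0.147, 0.0], [0.001, -0.003, -1.0]]
ft_force: [0.7, 0.6, -0.3]
opening: 0.183
finger_force: 45.0
```

```bash
python3 -c "
from h import *
go([674,-10.5,295])
s=snapshot('scene');np.savez('s3.npz',**s);a=cv2.resize(s['frame'][130:280,210:360,::-1],None,fx=3.9,fy=3.9);cv2.imwrite('pics/s3.png',cv2.convertScaleAbs(a,alpha=1.5))"
```

```text
t 7.075 pos [672.5  -8.7 318.7] yaw 98.46 tilt [-0.0027  0.0004] F [ 0.7  0.6 -0.3] q [ -2.  24.  82.   0.  74. -10.] open 16.1
1 rows of [-0.198, 0.127, 2.368]
```

View pics/s3.png

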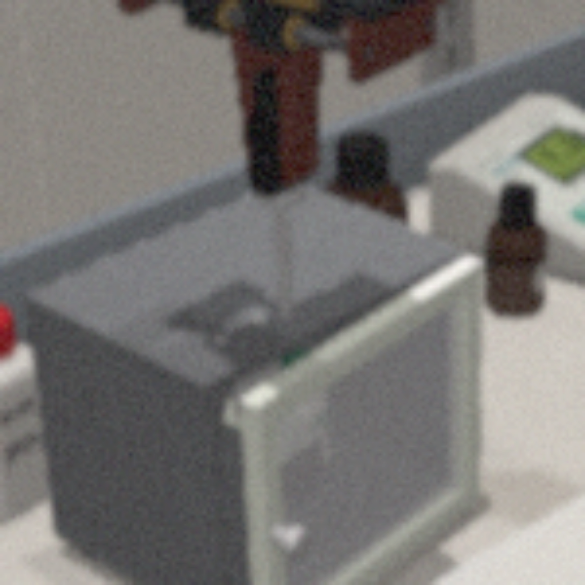

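Rod hangs just over the gap at crop (288,305), left of the door's left end and above the pad. Trimming xy and descending to just above the cabinet top, then into the gap.

Emit:
servo_tool --deltas '[{"delta_pos":[-0.2,0.09,0],"turn":[0,0,0],"grip":1},{"delta_pos":[0,0,1],"turn":[0,0,0],"grip":1},{"delta_pos":[0,0,0],"turn":[0,0,0],"grip":1},{"delta_pos":[0,0,0],"turn":[0,0,0],"grip":1}]'

```text
t: 7.62
eef_pos: [674.4, -10.5, 310.1]
ee_rot: [[-0.15, 0.989, -0.0], [0.989, 0.15, 0.0], [0.0, -0.0, -1.0]]
ft_force: [0.3, 0.6, -1.1]
opening: 0.18
finger_force: 45.0
```

```bash
python3 -c "
from h import *
go([673.7,-10.5,275])"
```

```text
t 7.625 pos [674.4 -10.5 310.1] yaw 98.61 tilt [-0.0003  0.    ] F [ 0.3  0.6 -1.1] q [ -2.  25.  83.   0.  73. -11.] open 15.8
1 rows of [0.011, -0.072, 3.505]
```

Emit:
servo_tool --deltas '[{"delta_pos":[0,-0.05,1],"turn":[0,0,0],"grip":1},{"delta_pos":[0,0,1],"turn":[0,0,0],"grip":1},{"delta_pos":[0,0,0.8],"turn":[0,0,0],"grip":1},{"delta_pos":[0,0,0.8],"turn":[0,0,0],"grip":1},{"delta_pos":[0,0,0],"turn":[0,0,0],"grip":1}]'

```text
t: 8.25
eef_pos: [673.7, -10.8, 273.1]
ee_rot: [[-0.149, 0.989, -0.002], [0.989, 0.149, 0.0], [0.0, -0.002, -1.0]]
ft_force: [-0.4, -0.3, -1.0]
opening: 0.18
finger_force: 45.0
```

Emit:
servo_tool --deltas '[{"delta_pos":[0,0,0.2],"turn":[0,0,0],"grip":1},{"delta_pos":[0,0,0.2],"turn":[0,0,0],"grip":1},{"delta_pos":[0,0,0.2],"turn":[0,0,0],"grip":1},{"delta_pos":[0,0,0],"turn":[0,0,0],"grip":1}]'

```text
t: 8.75
eef_pos: [674.0, -10.8, 268.0]
ee_rot: [[-0.149, 0.989, -0.0], [0.989, 0.149, 0.0], [0.0, -0.0, -1.0]]
ft_force: [-0.2, -0.4, -1.2]
opening: 0.178
finger_force: 45.0
```

Emit:
servo_tool --deltas '[{"delta_pos":[0,0,0.2],"turn":[0,0,0],"grip":1},{"delta_pos":[0,0,0.2],"turn":[0,0,0],"grip":1},{"delta_pos":[0,0,0.2],"turn":[0,0,0],"grip":1},{"delta_pos":[0,0,0],"turn":[0,0,0],"grip":1}]'

```text
t: 9.25
eef_pos: [674.0, -10.8, 261.9]
ee_rot: [[-0.149, 0.989, -0.0], [0.989, 0.149, -0.0], [0.0, -0.0, -1.0]]
ft_force: [-0.3, 0.4, -0.1]
opening: 0.177
finger_force: 45.0
```

Emit:
servo_tool --deltas '[{"delta_pos":[0,0,0.3],"turn":[0,0,0],"grip":1},{"delta_pos":[0,0,0.3],"turn":[0,0,0],"grip":1},{"delta_pos":[0,0,0.2],"turn":[0,0,0],"grip":1},{"delta_pos":[0,0,0],"turn":[0,0,0],"grip":1}]'

```text
t: 9.75
eef_pos: [674.0, -10.8, 253.9]
ee_rot: [[-0.149, 0.989, -0.0], [0.989, 0.149, 0.0], [0.0, -0.0, -1.0]]
ft_force: [0.7, 0.4, -0.5]
opening: 0.183
finger_force: 45.0
```

Emit:
servo_tool --deltas '[{"delta_pos":[0,0,0.2],"turn":[0,0,0],"grip":1},{"delta_pos":[0,0,0.2],"turn":[0,0,0],"grip":1},{"delta_pos":[0,0,0],"turn":[0,0,0],"grip":1}]'

```text
t: 10.12
eef_pos: [674.0, -10.8, 249.9]
ee_rot: [[-0.149, 0.989, -0.0], [0.989, 0.149, 0.0], [0.0, -0.0, -1.0]]
ft_force: [0.3, -0.1, -1.0]
opening: 0.183
finger_force: 45.0
```

Emit:
servo_tool --deltas '[{"delta_pos":[0,0,0.2],"turn":[0,0,0],"grip":1},{"delta_pos":[0,0,0],"turn":[0,0,0],"grip":1}]'

```text
t: 10.38
eef_pos: [674.0, -10.8, 248.0]
ee_rot: [[-0.149, 0.989, -0.0], [0.989, 0.149, -0.0], [0.0, -0.0, -1.0]]
ft_force: [0.5, -0.5, -1.6]
opening: 0.18
finger_force: 45.0
```

Emit:
servo_tool --deltas '[{"delta_pos":[0,0,0.1],"turn":[0,0,0],"grip":1},{"delta_pos":[0,0,0],"turn":[0,0,0],"grip":1}]'

```text
t: 10.62
eef_pos: [674.1, -10.8, 247.3]
ee_rot: [[-0.149, 0.989, 0.0], [0.989, 0.149, -0.0], [-0.0, 0.0, -1.0]]
ft_force: [0.2, -1.5, -0.9]
opening: 0.182
finger_force: 45.0
```

Emit:
servo_tool --deltas '[{"delta_pos":[0,0,0.1],"turn":[0,0,0],"grip":1},{"delta_pos":[0,0,0],"turn":[0,0,0],"grip":1}]'

```text
t: 10.88
eef_pos: [674.4, -10.8, 246.9]
ee_rot: [[-0.149, 0.989, 0.001], [0.989, 0.149, 0.0], [-0.0, 0.001, -1.0]]
ft_force: [-1.4, 0.1, 5.2]
opening: 0.18
finger_force: 45.0
```

Emit:
servo_tool --deltas '[{"delta_pos":[0,0,0.1],"turn":[0,0,0],"grip":1},{"delta_pos":[0,0,0],"turn":[0,0,0],"grip":1}]'

```text
t: 11.12
eef_pos: [674.5, -10.8, 245.8]
ee_rot: [[-0.149, 0.989, 0.001], [0.989, 0.149, -0.0], [-0.0, 0.001, -1.0]]
ft_force: [-0.6, 0.2, 5.1]
opening: 0.181
finger_force: 45.0
```

Pad felt at TCP z≈247. Press to about 8 mm, watching the force.

Emit:
servo_tool --deltas '[{"delta_pos":[0,0,0.1],"turn":[0,0,0],"grip":1},{"delta_pos":[0,0,0.1],"turn":[0,0,0],"grip":1},{"delta_pos":[0,0,0.1],"turn":[0,0,0],"grip":1},{"delta_pos":[0,0,0],"turn":[0,0,0],"grip":1}]'

```text
t: 11.62
eef_pos: [674.6, -10.8, 243.0]
ee_rot: [[-0.149, 0.989, 0.001], [0.989, 0.149, 0.0], [-0.0, 0.001, -1.0]]
ft_force: [-1.5, 1.1, 7.1]
opening: 0.182
finger_force: 45.0
```

Emit:
servo_tool --deltas '[{"delta_pos":[0,0,0.1],"turn":[0,0,0],"grip":1},{"delta_pos":[0,0,0.1],"turn":[0,0,0],"grip":1},{"delta_pos":[0,0,0.1],"turn":[0,0,0],"grip":1},{"delta_pos":[0,0,0],"turn":[0,0,0],"grip":1}]'

```text
t: 12.12
eef_pos: [674.8, -10.8, 240.4]
ee_rot: [[-0.149, 0.989, 0.002], [0.989, 0.149, 0.0], [-0.0, 0.002, -1.0]]
ft_force: [-0.8, 0.2, 8.3]
opening: 0.181
finger_force: 45.0
```

```bash
python3 -c "
from h import *
go([673.7,-10.5,239])"
```

```text
t 12.125 pos [674.8 -10.8 240.4] yaw 98.59 tilt [0.0021 0.    ] F [-0.8  0.2  8.3] q [ -2.  28.  86.   0.  65. -11.] open 15.9
1 rows of [0.046, -0.104, 0.137]
```

Emit:
servo_tool --deltas '[{"delta_pos":[0,0,0.1],"turn":[0,0,0],"grip":1},{"delta_pos":[0,0,0.07],"turn":[0,0,0],"grip":1},{"delta_pos":[0,-0.25,0],"turn":[0,0,0],"grip":1},{"delta_pos":[0,-0.25,0],"turn":[0,0,0],"grip":1},{"delta_pos":[0,0,0],"turn":[0,0,0],"grip":1}]'

```text
t: 12.75
eef_pos: [670.4, -11.3, 239.2]
ee_rot: [[-0.149, 0.989, 0.004], [0.989, 0.149, 0.001], [-0.0, 0.004, -1.0]]
ft_force: [0.8, 0.9, 8.3]
opening: 0.183
finger_force: 45.0
```

Emit:
servo_tool --deltas '[{"delta_pos":[0.02,-0.32,0],"turn":[0,0,-0.02],"grip":1},{"delta_pos":[0.02,-0.32,0],"turn":[0,0,-0.02],"grip":1},{"delta_pos":[0,0,0],"turn":[0,0,0],"grip":1}]'

```text
t: 13.12
eef_pos: [664.0, -12.0, 239.2]
ee_rot: [[-0.189, 0.982, 0.004], [0.982, 0.189, 0.0], [-0.0, 0.004, -1.0]]
ft_force: [0.0, 1.0, 7.8]
opening: 0.179
finger_force: 45.0
```

```bash
cat >> h.py <<'E'
def arc():
    go(); o=get_obs(); R=np.array(o["ee_rot"]); r=(np.array(o["eef_pos"])-[683.1,-171,0])
    a=R.T@r; L=np.hypot(r[0],r[1]); phi=np.arctan2(-r[0],r[1])+np.arcsin(11/L)-np.radians(3)
    print("rel tool",a.round(1),"R",L.round(1),"door if in contact",phi.round(3),"tool yaw-door",(np.arctan2(R[1,0],R[0,0])-np.pi/2-np.radians(3)).round(3))
E
python3 -c "
from h import *
arc()"
```

```text
t 13.125 pos [664.  -12.  239.2] yaw 100.89 tilt [0.0037 0.0004] F [0.  1.  7.8] q [ -2.  27.  88.   0.  64. -13.] open 15.8
rel tool [ 159.7   12.2 -239.2] R 160.2 door if in contact 0.136 tool yaw-door 0.138
```

Emit:
servo_tool --deltas '[{"delta_pos":[0,0,0.1],"turn":[0,0,0],"grip":1},{"delta_pos":[0.02,-0.32,0.03],"turn":[0,0,-0.02],"grip":1},{"delta_pos":[0,0,0],"turn":[0,0,0],"grip":1}]'

```text
t: 13.5
eef_pos: [660.9, -12.4, 238.0]
ee_rot: [[-0.209, 0.978, 0.004], [0.978, 0.209, 0.0], [-0.0, 0.004, -1.0]]
ft_force: [-0.4, 0.6, 8.8]
opening: 0.179
finger_force: 45.0
```

Emit:
servo_tool --deltas '[{"delta_pos":[0.02,-0.32,0],"turn":[0,0,-0.02],"grip":1},{"delta_pos":[0.02,-0.32,0],"turn":[0,0,-0.02],"grip":1},{"delta_pos":[0,0,0],"turn":[0,0,0],"grip":1}]'

```text
t: 13.88
eef_pos: [654.5, -13.4, 238.0]
ee_rot: [[-0.248, 0.969, 0.004], [0.969, 0.248, 0.0], [-0.001, 0.004, -1.0]]
ft_force: [1.0, 1.2, 9.5]
opening: 0.181
finger_force: 45.0
```

```bash
python3 -c "
from h import *
arc()
s=snapshot('scene');a=cv2.resize(s['frame'][130:300,210:360,::-1],None,fx=3.5,fy=3.5);cv2.imwrite('pics/s4.png',cv2.convertScaleAbs(a,alpha=1.5))"
```

```text
t 13.875 pos [654.5 -13.4 238. ] yaw 104.34 tilt [0.004  0.0002] F [1.  1.2 9.5] q [ -2.  27.  89.   0.  64. -17.] open 15.9
rel tool [ 159.5   12.3 -238.1] R 160.1 door if in contact 0.196 tool yaw-door 0.198
```

View pics/s4.png

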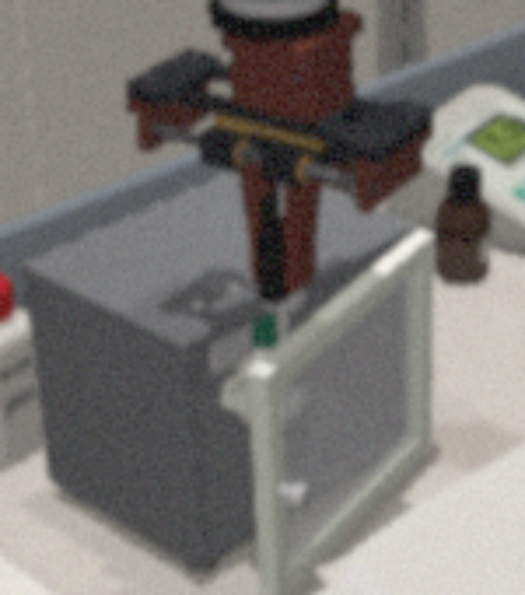

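The door follows the rod and the gap is visibly wider than the latch stop allows. Continue, pressed, well past 0.2 rad.

Emit:
servo_tool --deltas '[{"delta_pos":[0.04,-0.64,0],"turn":[0,0,-0.04],"grip":1},{"delta_pos":[0.04,-0.64,0],"turn":[0,0,-0.04],"grip":1},{"delta_pos":[0.04,-0.64,0],"turn":[0,0,-0.04],"grip":1},{"delta_pos":[0.04,-0.64,0],"turn":[0,0,-0.04],"grip":1},{"delta_pos":[0.04,-0.64,0],"turn":[0,0,-0.04],"grip":1},{"delta_pos":[0,0,0],"turn":[0,0,0],"grip":1}]'

```text
t: 14.68
eef_pos: [623.5, -22.6, 238.0]
ee_rot: [[-0.435, 0.9, 0.004], [0.9, 0.435, -0.001], [-0.002, 0.003, -1.0]]
ft_force: [-0.4, -2.1, 9.0]
opening: 0.178
finger_force: 45.0
```

```bash
python3 -c "
from h import *
arc()"
```

```text
t 14.675 pos [623.5 -22.6 238. ] yaw 115.81 tilt [ 0.0039 -0.0008] F [-0.4 -2.1  9. ] q [ -3.  24.  94.  -0.  62. -29.] open 15.7
rel tool [ 159.    11.7 -238.3] R 160.0 door if in contact 0.398 tool yaw-door 0.398
```

Emit:
servo_tool --deltas '[{"delta_pos":[0,0,-0.7],"turn":[0,0,0],"grip":1},{"delta_pos":[0,0,-0.6],"turn":[0,0,0],"grip":1},{"delta_pos":[0.05,-0.8,0],"turn":[0,0,-0.05],"grip":1},{"delta_pos":[0.06,-0.96,0],"turn":[0,0,-0.06],"grip":1},{"delta_pos":[0.07,-0.96,0],"turn":[0,0,-0.06],"grip":1},{"delta_pos":[0.07,-0.96,0],"turn":[0,0,-0.06],"grip":1},{"delta_pos":[0.07,-0.96,0],"turn":[0,0,-0.06],"grip":1},{"delta_pos":[0.07,-0.96,0],"turn":[0,0,-0.06],"grip":1},{"delta_pos":[0.07,-0.96,0],"turn":[0,0,-0.06],"grip":1}]'

```text
t: 15.8
eef_pos: [566.6, -56.5, 248.7]
ee_rot: [[-0.759, 0.651, -0.0], [0.651, 0.759, 0.0], [0.0, 0.0, -1.0]]
ft_force: [1.8, 0.8, -1.0]
opening: 0.182
finger_force: 45.0
```

```bash
python3 -c "
from h import *
arc()"
```

```text
t 15.8 pos [566.6 -56.5 248.7] yaw 139.39 tilt [-0.0001  0.0004] F [ 1.8  0.8 -1. ] q [ -7.  19. 100.   0.  61. -56.] open 16.1
rel tool [ 163.1   11.1 -248.6] R 163.4 door if in contact 0.809 tool yaw-door 0.81
```

Emit:
servo_tool --deltas '[{"delta_pos":[0.04,-0.96,0],"turn":[0,0,-0.06],"grip":1},{"delta_pos":[0.04,-0.96,0],"turn":[0,0,-0.06],"grip":1},{"delta_pos":[0.04,-0.96,0],"turn":[0,0,-0.06],"grip":1},{"delta_pos":[0.04,-0.96,0],"turn":[0,0,-0.06],"grip":1},{"delta_pos":[0.04,-0.96,0],"turn":[0,0,-0.06],"grip":1},{"delta_pos":[0.04,-0.96,0],"turn":[0,0,-0.06],"grip":1},{"delta_pos":[0.04,-0.8,0],"turn":[0,0,-0.05],"grip":1},{"delta_pos":[0.03,-0.64,0],"turn":[0,0,-0.04],"grip":1},{"delta_pos":[0.02,-0.48,0],"turn":[0,0,-0.03],"grip":1},{"delta_pos":[0,0,0],"turn":[0,0,0],"grip":1}]'

```text
t: 17.05
eef_pos: [527.2, -121.8, 248.7]
ee_rot: [[-0.973, 0.229, -0.001], [0.229, 0.973, 0.0], [0.001, 0.0, -1.0]]
ft_force: [0.1, -0.1, -0.7]
opening: 0.183
finger_force: 45.0
```

```bash
python3 -c "
from h import *
arc()
s=snapshot('scene');a=cv2.resize(s['frame'][130:320,210:400,::-1],None,fx=3,fy=3);cv2.imwrite('pics/s5.png',cv2.convertScaleAbs(a,alpha=1.5))"
```

```text
t 17.05 pos [ 527.2 -121.8  248.7] yaw 166.73 tilt [-0.0009  0.0003] F [ 0.1 -0.1 -0.7] q [-14.  16. 103.   0.  60. -91.] open 16.1
rel tool [ 163.3   12.1 -248.5] R 163.5 door if in contact 1.28 tool yaw-door 1.287
```

View pics/s5.png

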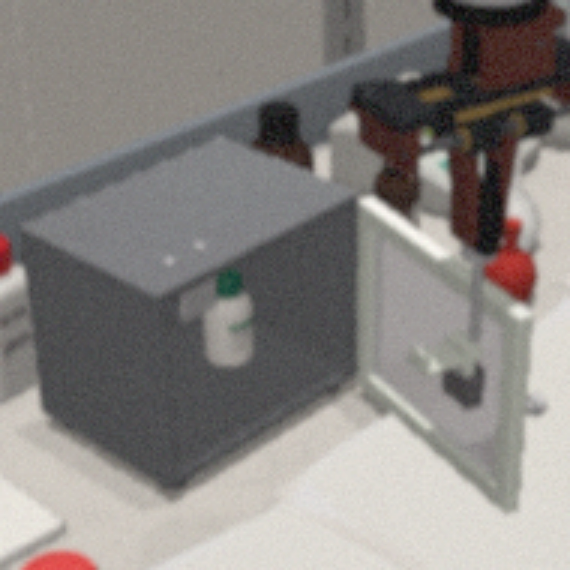

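The door stands about 73° open, the rod inside it above the pad, bottles undisturbed. Back off, lift out and turn back to the pick-up yaw.

Emit:
servo_tool --deltas '[{"delta_pos":[0,0.5,0],"turn":[0,0,0],"grip":1},{"delta_pos":[0,0,-2],"turn":[0,0,0],"grip":1},{"delta_pos":[0,0,-3],"turn":[0,0,0],"grip":1},{"delta_pos":[0,0,-3],"turn":[0,0,0],"grip":1},{"delta_pos":[0,0,0],"turn":[0,0,0.18],"grip":1},{"delta_pos":[0,0,0],"turn":[0,0,0.18],"grip":1},{"delta_pos":[0,0,0],"turn":[0,0,0.18],"grip":1},{"delta_pos":[0,0,0],"turn":[0,0,0.18],"grip":1},{"delta_pos":[0,0,0],"turn":[0,0,0.18],"grip":1},{"delta_pos":[0,0,0],"turn":[0,0,0.18],"grip":1}]'

```text
t: 18.35
eef_pos: [528.8, -116.4, 329.0]
ee_rot: [[-0.251, 0.968, -0.0], [0.968, 0.251, 0.0], [0.0, -0.0, -1.0]]
ft_force: [-0.3, 0.9, -1.3]
opening: 0.178
finger_force: 45.0
```

Emit:
servo_tool --deltas '[{"delta_pos":[0,0,0],"turn":[0,0,0.18],"grip":1},{"delta_pos":[0,0,0],"turn":[0,0,0.18],"grip":1},{"delta_pos":[0,0,0],"turn":[0,0,0.18],"grip":1},{"delta_pos":[0,0,0],"turn":[0,0,0.18],"grip":1},{"delta_pos":[0,0,0],"turn":[0,0,0.184],"grip":1},{"delta_pos":[0,0,0],"turn":[0,0,0],"grip":1}]'

```text
t: 19.1
eef_pos: [528.8, -116.4, 329.1]
ee_rot: [[0.599, 0.801, -0.0], [0.801, -0.599, 0.0], [-0.0, -0.0, -1.0]]
ft_force: [-0.1, -0.6, 0.3]
opening: 0.186
finger_force: 45.0
```

```bash
python3 -c "
from h import *
go([430.4,233.5,260],step=40)"
```

```text
t 19.1 pos [ 528.8 -116.4  329.1] yaw 53.21 tilt [-0.0002  0.0001] F [-0.1 -0.6  0.3] q [-14.  12.  99.   0.  70.  23.] open 16.4
8 rows of [2.766, -3.604, 0.864]
```

Emit:
servo_tool --deltas '[{"delta_pos":[2.77,-3.6,0.86],"turn":[0,0,0],"grip":1},{"delta_pos":[2.77,-3.6,0.86],"turn":[0,0,0],"grip":1},{"delta_pos":[2.77,-3.6,0.86],"turn":[0,0,0],"grip":1},{"delta_pos":[2.77,-3.6,0.86],"turn":[0,0,0],"grip":1},{"delta_pos":[2.77,-3.6,0.86],"turn":[0,0,0],"grip":1},{"delta_pos":[2.77,-3.6,0.86],"turn":[0,0,0],"grip":1},{"delta_pos":[2.77,-3.6,0.86],"turn":[0,0,0],"grip":1},{"delta_pos":[2.77,-3.6,0.86],"turn":[0,0,0],"grip":1},{"delta_pos":[0,0,0],"turn":[0,0,0],"grip":1},{"delta_pos":[0,0,0],"turn":[0,0,0],"grip":1}]'

```text
t: 20.35
eef_pos: [431.4, 233.2, 260.4]
ee_rot: [[0.598, 0.802, -0.0], [0.802, -0.598, -0.0], [-0.0, 0.0, -1.0]]
ft_force: [0.2, -0.4, -1.0]
opening: 0.18
finger_force: 45.0
```

```bash
python3 -c "
from h import *
go([430.4,233.5,200],step=40)"
```

```text
t 20.35 pos [431.4 233.2 260.4] yaw 53.28 tilt [-0.0001 -0.0003] F [ 0.2 -0.4 -1. ] q [ 27.  11. 109.  -0.  60.  64.] open 15.9
2 rows of [-0.017, -0.052, 3.02]
```

Emit:
servo_tool --deltas '[{"delta_pos":[-0.03,-0.1,3],"turn":[0,0,0],"grip":1},{"delta_pos":[0,0,3],"turn":[0,0,0],"grip":1},{"delta_pos":[0,0,0],"turn":[0,0,0],"grip":1}]'

```text
t: 20.72
eef_pos: [429.7, 231.9, 199.0]
ee_rot: [[0.601, 0.799, -0.004], [0.799, -0.601, -0.002], [-0.004, -0.002, -1.0]]
ft_force: [-0.8, -1.0, -0.3]
opening: 0.178
finger_force: 45.0
```

Emit:
servo_tool --deltas '[{"delta_pos":[0,0,0.8],"turn":[0,0,0],"grip":1},{"delta_pos":[0,0,0.4],"turn":[0,0,0],"grip":1},{"delta_pos":[0,0,0.4],"turn":[0,0,0],"grip":1},{"delta_pos":[0,0,0.4],"turn":[0,0,0],"grip":1},{"delta_pos":[0,0,0],"turn":[0,0,0],"grip":1}]'

```text
t: 21.35
eef_pos: [430.4, 233.6, 180.2]
ee_rot: [[0.6, 0.8, -0.0], [0.8, -0.6, -0.0], [-0.0, -0.0, -1.0]]
ft_force: [-0.1, 0.2, -0.6]
opening: 0.183
finger_force: 45.0
```

```bash
python3 -c "
from h import *
go([430.4,233.5,111],step=20)"
```

```text
t 21.35 pos [430.4 233.6 180.2] yaw 53.11 tilt [-0.0004 -0.0002] F [-0.1  0.2 -0.6] q [ 27.  18. 113.   0.  50.  64.] open 16.1
4 rows of [-0.0, 0.002, 1.73]
```

Emit:
servo_tool --deltas '[{"delta_pos":[0,0,1],"turn":[0,0,0],"grip":1},{"delta_pos":[0,0,1],"turn":[0,0,0],"grip":1},{"delta_pos":[0,0,1],"turn":[0,0,0],"grip":1},{"delta_pos":[0,0,0],"turn":[0,0,0],"grip":1}]'

```text
t: 21.85
eef_pos: [429.8, 233.2, 149.3]
ee_rot: [[0.6, 0.8, -0.002], [0.8, -0.6, -0.001], [-0.002, -0.001, -1.0]]
ft_force: [0.3, -0.2, -0.5]
opening: 0.179
finger_force: 45.0
```

Emit:
servo_tool --deltas '[{"delta_pos":[0,0,1],"turn":[0,0,0],"grip":1},{"delta_pos":[0,0,1],"turn":[0,0,0],"grip":1},{"delta_pos":[0,0,1],"turn":[0,0,0],"grip":1},{"delta_pos":[0,0,0.6],"turn":[0,0,0],"grip":1},{"delta_pos":[0,0,0],"turn":[0,0,0],"grip":1}]'

```text
t: 22.48
eef_pos: [430.2, 233.4, 113.8]
ee_rot: [[0.6, 0.8, -0.001], [0.8, -0.6, -0.001], [-0.001, -0.0, -1.0]]
ft_force: [-0.2, 0.3, -1.2]
opening: 0.178
finger_force: 45.0
```

Emit:
servo_tool --deltas '[{"delta_pos":[0,0,0.2],"turn":[0,0,0],"grip":1},{"delta_pos":[0,0,0],"turn":[0,0,0],"grip":1}]'

```text
t: 22.72
eef_pos: [430.7, 233.6, 112.5]
ee_rot: [[0.6, 0.8, 0.0], [0.8, -0.6, 0.0], [0.0, 0.0, -1.0]]
ft_force: [-0.1, 0.6, -0.5]
opening: 0.184
finger_force: 45.0
```

Emit:
servo_tool --deltas '[{"delta_pos":[0,0,0.1],"turn":[0,0,0],"grip":1},{"delta_pos":[0,0,0],"turn":[0,0,0],"grip":1}]'

```text
t: 22.98
eef_pos: [430.6, 233.6, 111.5]
ee_rot: [[0.6, 0.8, 0.0], [0.8, -0.6, 0.0], [0.0, 0.0, -1.0]]
ft_force: [-0.7, 0.1, -0.8]
opening: 0.182
finger_force: 45.0
```

Emit:
servo_tool --deltas '[{"delta_pos":[0,0,0.1],"turn":[0,0,0],"grip":1},{"delta_pos":[0,0,0],"turn":[0,0,0],"grip":1}]'

```text
t: 23.22
eef_pos: [430.5, 233.6, 110.3]
ee_rot: [[0.6, 0.8, -0.0], [0.8, -0.6, 0.0], [-0.0, -0.0, -1.0]]
ft_force: [0.1, -0.1, -0.8]
opening: 0.178
finger_force: 45.0
```

Emit:
servo_tool --deltas '[{"delta_pos":[0,0,0.05],"turn":[0,0,0],"grip":1},{"delta_pos":[0,0,0],"turn":[0,0,0],"grip":1}]'

```text
t: 23.48
eef_pos: [430.6, 233.6, 110.0]
ee_rot: [[0.6, 0.8, 0.0], [0.8, -0.6, 0.0], [0.0, 0.0, -1.0]]
ft_force: [-0.6, -1.3, 2.2]
opening: 0.182
finger_force: 45.0
```

Emit:
servo_tool --deltas '[{"delta_pos":[0,0,0],"turn":[0,0,0],"grip":0.5},{"delta_pos":[0,0,0],"turn":[0,0,0],"grip":0.2},{"delta_pos":[0,0,0],"turn":[0,0,0],"grip":-0.2},{"delta_pos":[0,0,0],"turn":[0,0,0],"grip":-1},{"delta_pos":[0,0,0],"turn":[0,0,0],"grip":-1},{"delta_pos":[0,0,0],"turn":[0,0,0],"grip":-1},{"delta_pos":[0,0,0],"turn":[0,0,0],"grip":-1},{"delta_pos":[0,0,0],"turn":[0,0,0],"grip":-1}]'

```text
t: 24.48
eef_pos: [430.5, 233.6, 109.9]
ee_rot: [[0.6, 0.8, -0.0], [0.8, -0.6, -0.0], [-0.0, -0.0, -1.0]]
ft_force: [-0.0, -0.6, 1.1]
opening: 0.992
finger_force: 0.0
```

Contact felt when the collar seated, then released. Retreat straight up and check.

Emit:
servo_tool --deltas '[{"delta_pos":[0,0,-1.5],"turn":[0,0,0],"grip":-1},{"delta_pos":[0,0,-3],"turn":[0,0,0],"grip":-1},{"delta_pos":[0,0,-5],"turn":[0,0,0],"grip":-1},{"delta_pos":[0,0,-5],"turn":[0,0,0],"grip":-1},{"delta_pos":[0,0,-5],"turn":[0,0,0],"grip":-1},{"delta_pos":[0,0,0],"turn":[0,0,0],"grip":-1},{"delta_pos":[0,0,0],"turn":[0,0,0],"grip":-1}]'

```text
t: 25.35
eef_pos: [430.1, 233.4, 305.1]
ee_rot: [[0.6, 0.8, 0.0], [0.8, -0.6, 0.0], [0.0, 0.0, -1.0]]
ft_force: [0.1, 0.1, -1.4]
opening: 0.999
finger_force: 0.0
```

```bash
python3 -c "
from h import *
go()
s=snapshot('scene');cv2.imwrite('pics/s6.png',cv2.convertScaleAbs(cv2.resize(s['frame'][150:430,190:480,::-1],None,fx=2.1,fy=2.1),alpha=1.5))
W=cloud(s);z=W[...,2];g=np.zeros(z.shape,bool);g[340:425,240:305]=1;m=g&(z>105)&(z<145)
print(m.sum(),np.nanmedian(W[g&(z>129)&(z<142)],0).round(1))
g[:]=0;g[180:320,300:420]=1;m=g&(abs(z-189)<5)&(W[...,0]<675);r=cv2.minAreaRect(W[m][:,:2].astype(np.float32));print('door',r,cv2.boxPoints(r).round())"
```

```text
t 25.35 pos [430.1 233.4 305.1] yaw 53.1 tilt [0.0003 0.0001] F [ 0.1  0.1 -1.4] q [ 27.   8. 106.  -0.  66.  64.] open 87.9
339 [430.3 237.3 132.6]
door ((576.1021728515625, -143.32244873046875), (17.30324935913086, 201.72853088378906), 76.97623443603516) [[ 476. -129.]
 [ 672. -174.]
 [ 676. -158.]
 [ 480. -112.]]
```

View pics/s6.png

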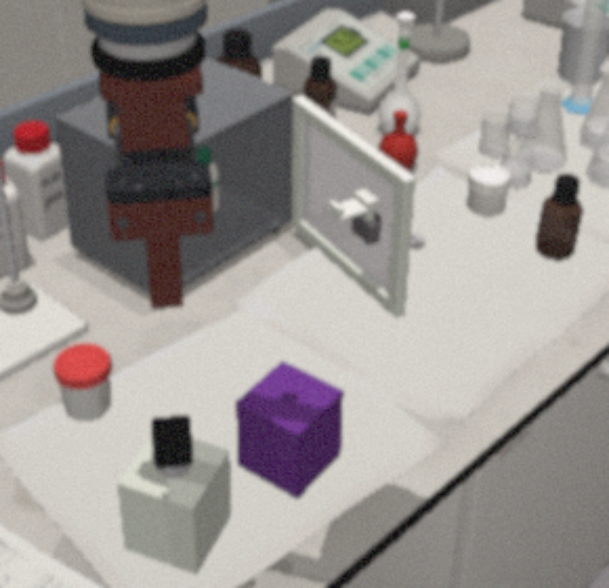

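The key stands home in the white block at crop (172,450), with its grip top at the same height as at the start (132.6 vs 133). The door is about 74° open, and the jar, tub and amber bottle stand upright where they were.

```bash
python3 -c "
from h import *
print(sign_off())"
```

```text
the job is handed in; nothing more can be done
None
```

I released the latch with the key at about 9–10 N, swung the door to about 74°, stood the key fully home in its block and let go, then handed the job in at about 25 s.

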